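Start the guarded pet dryer

TASK

Start the heated pet dryer: reach down through the guard windows on top of it with closed fingers and press the broad fan lever all the way down, then the narrow heat lever all the way down, without touching the guard. The fan must be on before the heat lever moves, because the heater burns out without air. Draw the hand back out, leave both levers down, and leave the brush, comb, jar and treat ball where they lie.

Things in the scene. Friction and masses are not known exactly. Their poses are not given: they have to be found in the camera images.
- dryer: The dryer: a grey steel box 300 (x) x 360 (y) x 160 mm high on rubber feet, fixed on the table, turned up to 20 degrees. Origin: centre of its underside, on the table. Its x axis points away from its operator's side, z up. Flat top deck at 160 mm; a black carrying handle, 33 mm high, stands along the rear of the deck, 118 mm behind the centre.
- guard: Guard, not to be touched: bare steel hood on the dryer's deck, 102 (x) x 196 (y) x 46 mm high, axes as the dryer's. Origin: centre of its underside, on the deck, 72 mm to the operator's side of the dryer's centre. Level top 4 mm thick, upper face 206 mm above the table, with two equal windows, 70 (x) x 74 (y) mm, centred 47 mm either side (y). One lever under each; which is where varies.
- fan_pad (a point): Press point of the fan lever, the BROAD white plastic paddle, 48 mm wide (y), 62 mm long (x), 5 mm thick. It lies on its upper face, mid-width, straight below the centre of its window; lever up, it is 16 mm below the guard's upper face (190 mm above the table). Axes as the dryer's when the lever is up.
- heat_pad (a point): Press point of the heat lever, the NARROW white plastic paddle, 18 mm wide (y), 62 mm long (x), 5 mm thick, otherwise like the fan lever: on its upper face, mid-width, straight below the centre of its window; lever up, it is 16 mm below the guard's upper face.
- fan_lever (a joint): The fan lever's angle in rad: 0 up (off), 0.32 fully down against its stop (on). It is hinged 45 mm behind the press point (dryer's +x side), so the press point sinks 14 mm. It is stiff (about 4 to 5 N at the press point) and stays where it is left; there is no spring.
- heat_lever (a joint): The heat lever's angle in rad, the same: 0 up (off), 0.32 fully down (on), about 4 to 5 N at the press point, stays where it is left.
- brush: Bystander: a pink silicone curry brush, 120 x 68 mm, 59 mm high with its hand loop, lying on the table on the operator's side of the dryer. Origin: centre of its underside.
- comb: Bystander: a steel comb 185 x 28 x 7 mm, lying on the dryer's deck between the guard and the carrying handle. Origin: centre of its underside.
- jar: Bystander: a glass jar with a steel screw lid, 76 mm across, 105 mm high, standing on the table on the dryer's left (+y). Origin: centre of its underside.
- ball: Bystander: an orange plastic treat ball, 72 mm across, flat at the foot, on the table on the dryer's right (-y). Origin: centre of its underside.

How it is judged:
On the way, in this order (a step that is already met when the one before it is completed fails the run):
1. the fan lever is pressed down while the heat lever is still up (value of joint fan_lever above 0.27 rad and value of joint heat_lever below 0.08 rad), for 0.2 s.
2. the heat lever is pressed down (value of joint heat_lever above 0.27 rad), for 0.2 s.
At the end, for the whole second after the job is handed in: Both levers are down (beyond 0.27 of their 0.32 rad), the hand is out of the guard (grasp point more than 60 mm from both press points), and brush, comb, jar and ball are within 20 mm of where they started (value of joint each of fan_lever, heat_lever above 0.27 rad and distance between the grasp point and fan_pad above 0.06 m and distance between the grasp point and heat_pad above 0.06 m and distance of each of brush, comb, jar, ball from where it was at the start of the episode below 0.02 m); the robot touches nothing.
It fails at once if the hand or arm touches the guard (contact force between any of the fingers, the arm and guard above 0.5 N).
It fails at once if the heat lever is moved before the fan lever is down (value of joint heat_lever above 0.08 rad and value of joint fan_lever below 0.27 rad).
It fails at once if a bystander is pushed, lifted or carried (distance of any of brush, comb, jar, ball from where it was at the start of the episode above 0.02 m).
It also fails if it takes over 35 s, if anything falls off the work surface, if the arm or the gripper's body presses on something with over 40 N, if the wrist force passes 120 N, or if a joint passes its speed limit or range.

ROBOT

A 7-joint arm with a two-finger parallel gripper is mounted at the origin on the work surface. World frame = base frame: x ahead of the robot, y to its left, z up, the work surface at z = 0. Lengths are in m, angles in rad, forces in N, time in s.
With the tool pointing down it reaches from about 0.425 to 0.875 m from the base axis. Payload 9.9 kg.
Tool frame: the origin (TCP) lies at the very end of the fingers, on their centre line; the grasp point (between the pads) lies 19 mm behind it (bot.tcp_to_grasp is the distance from the TCP to the grasp point, in m); z points along the fingers, y is the direction in which the jaws open and shut (so a half turn about z gives the same grasp; the last joint's range is limited). The gripper opens to 85 mm and grips with 20 to 120 N. Pads are 22 mm wide; open, the fingers measure 114 mm over their backs; the gripper's body (76 mm by 85 mm) begins 54 mm behind the grasp point. The pads swing forward as they close: fully open they stand 13 mm farther back than shut.
Start: joints at [-1.203, 0.576, 0.025, 1.437, -0.015, 1.129, -0.057], TCP at [0.295, 0.607, 0.231] pointing down, gripper open.
Joint ranges: [-2.76, 2.76], [-0.34, 2.15], [-1.52, 1.57], [0.19, 2.46], [-1.09, 4.23], [0.17, 1.99], [-2.82, 2.82]. Speed limits (rad/s): [2.22, 2.22, 3.01, 3.01, 3.14, 3.14, 3.14].

INTERFACE

Orientations are given as a unit quaternion [w, x, y, z].
In Python, from rig import telemetry, eyes, order, finder, bot gives the robot as it stands.
- The arm moves only by the tool jog_arm, never from a script. Its argument "commands" is a list of rows, each a list of 5 numbers: the shift along the tool's x, y, z in cm, then the turn about the tool's z in degrees, then the gripper's target within -1 to 1 (shut at 1, half-way at 0, fully open at -1). A call has 1 to 5 rows; each row shifts and turns the commanded pose from where the row before left it, along the tool's axes as they then stand; what a row does not reach is not made up. A row lasts 1/12 s, in which the tool goes at most 41.7 mm and 7.16 degrees, less where a joint would pass 70% of its speed; a pose out of reach is approached as far as the arm can. A call is refused whole if a number of a shift passes 4.17 or a number of a turn 7.16, either way. A call with a gripper value outside its range is refused whole. The fingers move at their own pace and stop on an object; the grip force is fixed at half the most. Time passes only in rows, so rows that do not move let the fingers close. It gives the time, the measured TCP pose, the force and the opening at its end, in the units of the state.
- telemetry.state(): the state, without advancing time (a new reading comes with each control period).
- eyes.get_image(name): name is "scene" or "top"; returns a dict with "image" (400x640x3 uint8, red, green, blue), "fx", "fy", "cx", "cy" (pixels), "dist" ([k1, k2, p1, p2, k3] as OpenCV has them; the pictures are not rectified), "rvec" (rotation vector, rad) and "tvec" (3), from world to camera coordinates, as OpenCV has them. Camera axes: x right, y down, z forward; pixel columns grow to the right and rows downward; lengths in m; the calibration is good to about 2 mm. A picture is of the moment at which its call begins. There is no depth.
- order.job_done(): hands the job in, once; it reports no verdict.
Trained networks look in a picture, given as the dict that the camera call returned (one of the last four; its "shot" number tells which), for a name from the list of things; names that differ only in an ending like _2 or _b are one class to them, and where a whole thing is asked for, a point or a joint stands for the part that bears it (a point fixed in the world has none). Each returns a list of dicts, best first, with "confidence" (0 to 1); they miss things now and then, are a little off and sometimes report something else, mostly with a low value. They report only what shows in the picture. A call takes as long as a camera call.
- finder.find_in(picture, thing): "xy" ([column, row] in pixels, amid what is visible of it).
- finder.trace(picture, thing): "mask" (400x640 bool, what is visible of it) and "xy" ([column, row] in pixels, amid what is visible of it).
The state is a dict: "time_s": time; "joints": joint angles; "qvel": joint speeds; "tau": joint torques, N m; "eef_pos": TCP position; "ee_rot": TCP orientation; "wrist_force": force on the tool from outside, world axes, zero at the start; "wrist_torque": the same for the moment, N m; "grip_width": finger opening in m.
Only numpy, scipy, OpenCV 4.12 (cv2) and the standard library are available. Lean on these libraries where they do the work, as an engineer would, in place of code of your own. Each camera call takes 0.05 s, during which the arm holds its last target.

## Working session

There is one attempt and no reset: what is moved stays moved. The work goes in short steps, Python scripts to look and compute and a tool call to move; the robot and the scene stay as the last step left them, time stands still between calls to the robot, and variables do not carry over. Pictures are saved under pics/ and viewed, and the job is handed in when it is done.

Besides the shell and the picture viewer there is one more tool, called after "Emit:" as name([rows], argument=value, ...), one row to a line, values as JSON. jog_arm: Moves the arm, as the interface text tells. Its arguments: {"type":"object","properties":{"commands":{"type":"array","items":{"type":"array","items":{"type":"number"}}}},"required":["commands"]}

```bash
mkdir -p pics; ls
cat > h.py <<'E'
import numpy as np, cv2
from rig import telemetry, eyes, order, finder, bot
def K(p): return np.array([[p['fx'],0,p['cx']],[0,p['fy'],p['cy']],[0,0,1.]])
def ray(p,xy):
    u=cv2.undistortPoints(np.array([[xy]],float),K(p),np.array(p['dist'],float))[0,0]
    R=cv2.Rodrigues(np.array(p['rvec'],float))[0]; t=np.array(p['tvec'],float).ravel()
    return -R.T@t, R.T@np.array([u[0],u[1],1])
def atz(p,xy,z):
    o,d=ray(p,xy); return o+d*(z-o[2])/d[2]
def proj(p,X):
    return cv2.projectPoints(np.array(X,float).reshape(-1,3),np.array(p['rvec'],float),np.array(p['tvec'],float),K(p),np.array(p['dist'],float))[0].reshape(-1,2)
E
python3 - <<'E'
from h import *
s=telemetry.state(); print({k:np.round(v,3) for k,v in s.items()}, bot.tcp_to_grasp)
for n in ['scene','top']:
    p=eyes.get_image(n); cv2.imwrite(f'pics/{n}0.png',p['image'][:,:,::-1])
    print(n,ray(p,[320,200]))
    for t,z in [('fan_pad',.19),('heat_pad',.19),('guard',.206),('dryer',.16),('comb',.167),('brush',.03),('jar',.1),('ball',.036)]:
        for r in finder.find_in(p,t)[:2]: print(t,np.round(r['xy'],1),round(r['confidence'],2),np.round(atz(p,r['xy'],z),3))
E
```

```text
pics
{'time_s': np.float64(0.0), 'joints': array([-1.203,  0.577,  0.025,  1.438, -0.015,  1.129, -0.057]), 'qvel': array([-0.001, -0.   , -0.   , -0.003,  0.   , -0.001,  0.001]), 'tau': array([-0.0000e+00, -7.6574e+01,  2.2500e+00, -2.8598e+01,  1.5000e-02,
        1.3000e-02, -0.0000e+00]), 'eef_pos': array([0.294, 0.607, 0.23 ]), 'ee_rot': array([-0.   ,  0.224,  0.975, -0.001]), 'wrist_force': array([-0.514, -0.169,  0.122]), 'wrist_torque': array([-0.051, -0.004, -0.028]), 'grip_width': np.float64(0.086)} 0.0187
scene (array([1.06344517, 0.03919589, 1.0356544 ]), array([-0.49021046,  0.03053735, -0.87115927]))
fan_pad [316.2 193.3] 0.63 [0.566 0.06  0.19 ]
guard [301.8 202.6] 0.9 [0.6   0.02  0.206]
guard [393.3 210.6] 0.37 [0.647 0.254 0.206]
dryer [304.8 243. ] 0.89 [0.695 0.019 0.16 ]
comb [299.2 235.8] 0.56 [0.676 0.006 0.167]
brush [289.8 175.2] 0.49 [ 0.393 -0.017  0.03 ]
jar [392.7 210.2] 0.56 [0.592 0.28  0.1  ]
ball [207.7 217.8] 0.79 [ 0.53  -0.277  0.036]
top (array([0.47992541, 0.07896305, 1.04790477]), array([ 0.08419269, -0.02221211, -0.99622896]))
fan_pad [315.9 188.5] 0.59 [0.579 0.069 0.19 ]
fan_pad [360.8 189.2] 0.57 [ 0.576 -0.034  0.19 ]
heat_pad [356.9 186.6] 0.61 [ 0.582 -0.026  0.19 ]
guard [337.7 195.9] 0.79 [0.56  0.02  0.206]
guard [444.4 213.9] 0.16 [ 0.515 -0.22   0.206]
dryer [336.2 167.3] 0.66 [0.633 0.019 0.16 ]
comb [343.4 151.9] 0.89 [0.668 0.001 0.167]
jar [229.8 198. ] 0.83 [0.569 0.285 0.1  ]
ball [444.8 211.8] 0.92 [ 0.527 -0.281  0.036]
ball [231.4 198.7] 0.21 [0.573 0.294 0.036]
```

View pics/scene0.png

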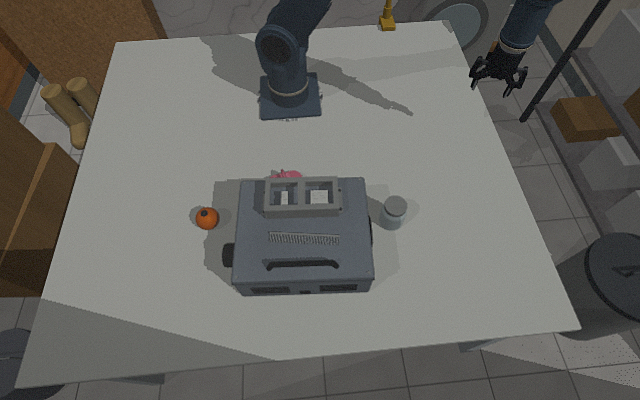

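View pics/top0.png

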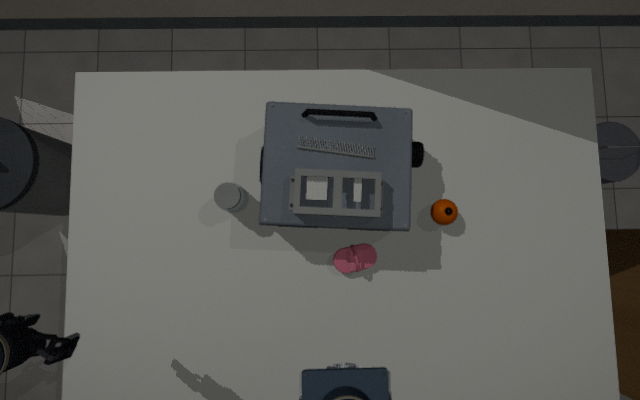

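Run:
```python
import cv2
for n,(x0,y0,w,h) in {'scene':(230,140,150,112),'top':(262,125,150,112)}.items():
    im=cv2.imread(f'pics/{n}0.png')[y0:y0+h,x0:x0+w]
    cv2.imwrite(f'pics/{n}0c.png',cv2.resize(im,None,fx=5,fy=5,interpolation=cv2.INTER_CUBIC))
```

```text
(no output)
```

View pics/scene0c.png

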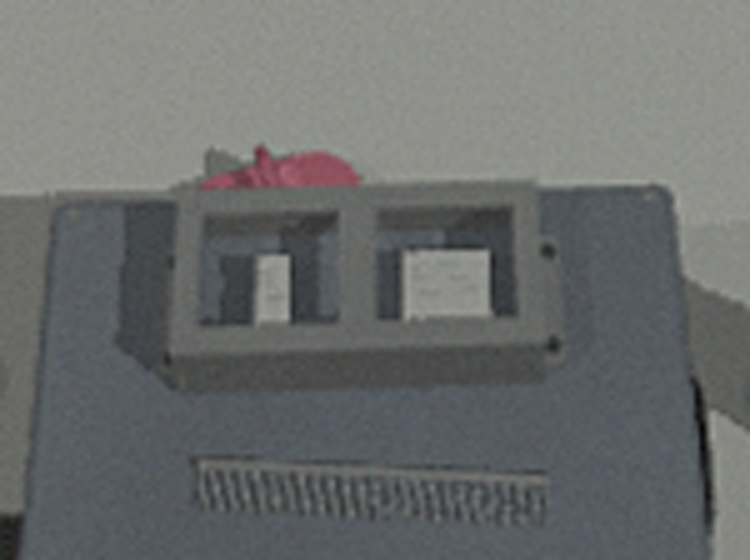

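View pics/top0c.png

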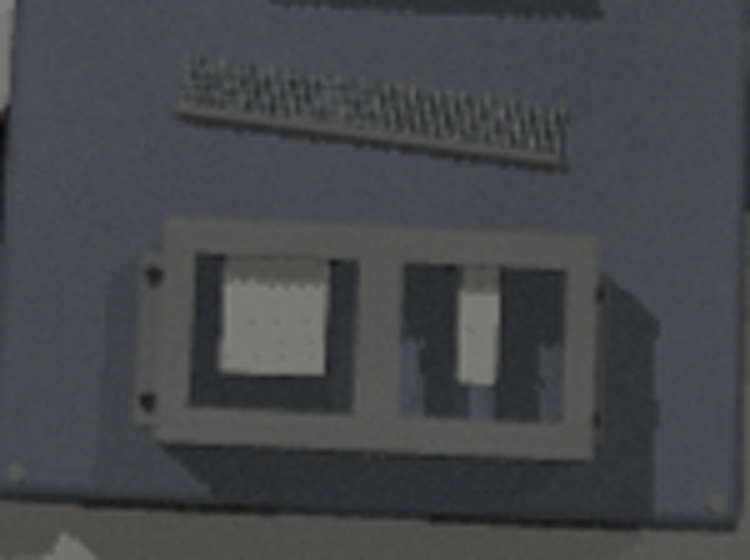

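The fan (broad) lever sits in the +y window and the heat (narrow) lever in the -y window. In the top picture they are at about px (317,188) and (357,189). I'll fit the guard pose from the window corners in both cameras.

```bash
cat > fit.py <<'E'
from h import *
from scipy.optimize import least_squares
T={n:eyes.get_image(n) for n in ['top','scene']}
off={'top':(262,125),'scene':(230,140)}
def win(cy): # order: far+y, far-y, near-y, near+y (local)
    return [(.035,cy+.037),(.035,cy-.037),(-.035,cy-.037),(-.035,cy+.037)]
loc=np.array(win(.047)+win(-.047)+[(.051,.098),(.051,-.098),(-.051,-.098),(-.051,.098)])
obs={'top':[(195,254),(358,260),(353,413),(188,407),(404,264),(566,270),(564,424),(398,418),(168,218),(600,238),(596,460),(155,440)],
# scene: far (world +x) is lower in image, +y is right
'scene':[(516,318),(376,320),(376,208),(514,207),(339,322),(199,324),(202,213),(340,210),(547,343),(166,357),(178,193),(537,181)]}
O={n:(np.array(obs[n])+.5)/5-.5+off[n] for n in obs}
def W(q,z=.206):
    c,s=np.cos(q[2]),np.sin(q[2]); xy=loc@np.array([[c,s],[-s,c]])+q[:2]
    return np.c_[xy,np.full(len(xy),z)]
for ns in (['top'],['scene'],['top','scene']):
    f=lambda q:np.concatenate([(proj(T[n],W(q))-O[n]).ravel() for n in ns])
    r=least_squares(f,[.57,.02,0],loss='soft_l1'); q=r.x
    print(ns,np.round(q,4),np.degrees(q[2]),'rms px',np.sqrt(np.mean(f(q)**2)))
c,s=np.cos(q[2]),np.sin(q[2])
for nm,y in (('fan',.047),('heat',-.047)): print(nm,np.round([q[0]-s*y,q[1]+c*y],4))
for n in T:
    x0,y0=off[n]; im=T[n]['image'][y0:y0+112,x0:x0+150,::-1]
    im=cv2.resize(im,None,fx=5,fy=5,interpolation=cv2.INTER_CUBIC)
    P=(proj(T[n],W(q))-off[n]+.5)*5-.5
    for k in range(3): cv2.polylines(im,[P[4*k:4*k+4].round().astype(int)],True,(0,0,255),1)
    cv2.imwrite(f'pics/fit_{n}.png',im)
# other parts
for t,z in [('brush',.03),('jar',.1),('ball',.036)]:
    for r in finder.find_in(T['top'],t)[:1]: print(t,r['confidence'],np.round(atz(T['top'],r['xy'],z),3))
E
python3 fit.py
```

```text
['top'] [ 0.5678  0.0207 -0.0626] -3.5878550331472954 rms px 0.266289337662022
['scene'] [ 0.569   0.0202 -0.0661] -3.7888828611551864 rms px 0.3068054909542075
['top', 'scene'] [ 0.5682  0.0205 -0.064 ] -3.6671933974916895 rms px 0.3395363506763064
fan [0.5712 0.0674]
heat [ 0.5652 -0.0264]
brush 0.85 [ 0.406 -0.024  0.03 ]
jar 0.59 [0.566 0.284 0.1  ]
ball 0.65 [ 0.52  -0.286  0.036]
```

View pics/fit_top.png

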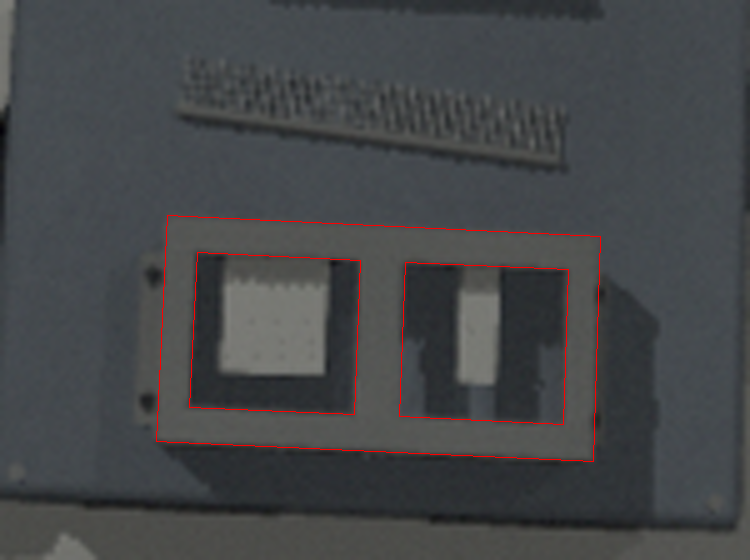

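View pics/fit_scene.png

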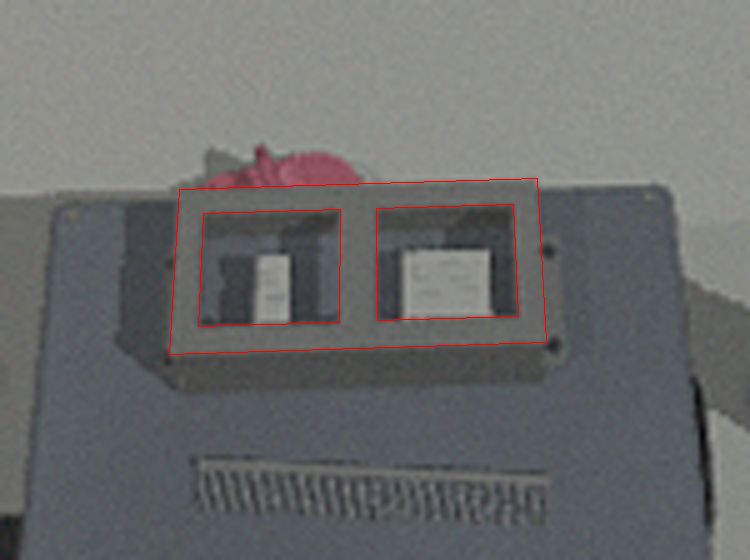

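Both fits agree to about 1 mm. Next I lift, turn the jaw axis onto the dryer's y, and close the fingers.

Emit:
jog_arm([
  [0, 0, -1.6, -4.5, 1],
  [0, 0, -1.6, -4.5, 1],
  [0, 0, -1.6, -4.5, 1],
  [0, 0, -1.6, -4.4, 1],
  [0, 0, -1.6, -4.4, 1],
])

```text
time_s: 1.57
eef_pos: [0.2947, 0.6072, 0.3121]
ee_rot: [0.0, 0.029, 1.0, -0.0]
wrist_force: [-0.4, 0.7, -0.1]
grip_width: 0.0255
```

```bash
cat > go.py <<'E'
from h import *; import sys
from scipy.spatial.transform import Rotation as Ro
s=telemetry.state(); w=s['ee_rot']; R=Ro.from_quat([w[1],w[2],w[3],w[0]]).as_matrix()
tgt=np.array([float(a) for a in sys.argv[1:4]])
print('t',s['time_s'],'pos',np.round(s['eef_pos'],4),'F',np.round(s['wrist_force'],1),'w',s['grip_width'],'j',np.round(s['joints'],2))
print('tool delta cm',np.round(R.T@(tgt-s['eef_pos'])*100,2),'y axis deg',np.degrees(np.arctan2(R[1,1],R[0,1])),'want 86.3; tilt',np.round(R[:,2],4))
E
python3 go.py .571 .067 .31
```

```text
t 1.5667 pos [0.2947 0.6072 0.3121] F [-0.4  0.7 -0.1] w 0.025532422137730146 j [-1.15  0.53 -0.07  1.3   0.04  1.31  0.29]
tool delta cm [-30.76 -52.3    0.22] y axis deg 86.62539291466736 want 86.3; tilt [ 1.e-04 -1.e-04 -1.e+00]
```

Emit:
jog_arm([
  [-2.0, -3.4, 0, 0, 1],
  [-2.0, -3.4, 0, 0, 1],
  [-2.0, -3.4, 0, 0, 1],
  [-2.0, -3.4, 0, 0, 1],
  [-2.0, -3.4, 0, 0, 1],
])

```text
time_s: 1.98
eef_pos: [0.3844, 0.4295, 0.3114]
ee_rot: [0.0, 0.031, 1.0, 0.0]
wrist_force: [1.0, -0.2, -0.2]
grip_width: 0.0001
```

Emit:
jog_arm([
  [-2.0, -3.4, 0, 0, 1],
  [-2.0, -3.4, 0, 0, 1],
  [-2.0, -3.4, 0, 0, 1],
  [-2.0, -3.4, 0, 0, 1],
  [-2.0, -3.4, 0, 0, 1],
])

```text
time_s: 2.4
eef_pos: [0.4736, 0.2536, 0.3116]
ee_rot: [0.0, 0.031, 1.0, 0.0]
wrist_force: [0.8, 0.2, 0.2]
grip_width: 0.0003
```

```bash
python3 go.py .571 .067 .31
```

```text
t 2.4 pos [0.4736 0.2536 0.3116] F [0.8 0.2 0.2] w 0.0002749304105772809 j [-0.59  0.3   0.01  1.67 -0.    1.16  0.93]
tool delta cm [-10.89 -18.02   0.16] y axis deg 86.41648311462227 want 86.3; tilt [ 5.e-04  4.e-04 -1.e+00]
```

Emit:
jog_arm([
  [-2.0, -3.4, 0, 0, 1],
  [-2.0, -3.4, 0, 0, 1],
  [-2.0, -3.4, 0, 0, 1],
  [-2.0, -3.4, 0, 0, 1],
  [0, 0, 0, 0, 1],
])

```text
time_s: 2.82
eef_pos: [0.5473, 0.1054, 0.3115]
ee_rot: [0.001, 0.037, 0.999, -0.002]
wrist_force: [-1.0, -0.7, -0.1]
grip_width: 0.0001
```

Emit:
jog_arm([
  [0, 0, 0, 0, 1],
  [0, 0, 0, 0, 1],
])

```text
time_s: 2.98
eef_pos: [0.5442, 0.115, 0.3112]
ee_rot: [-0.0, 0.031, 1.0, 0.0]
wrist_force: [-1.1, 1.4, -0.2]
grip_width: 0.0003
```

```bash
python3 go.py .568 .067 .24
```

```text
t 2.9833 pos [0.5442 0.115  0.3112] F [-1.1  1.4 -0.2] w 0.0002958076014839876 j [-0.34  0.33  0.07  1.63 -0.03  1.18  1.24]
tool delta cm [-2.68 -4.65  7.12] y axis deg 86.39536220196325 want 86.3; tilt [-3.e-04  5.e-04 -1.e+00]
```

Emit:
jog_arm([
  [-1.0, -1.7, 1.0, 0, 1],
  [-0.9, -1.5, 1.0, 0, 1],
  [-0.5, -0.9, 1.0, 0, 1],
  [-0.3, -0.5, 0.5, 0, 1],
  [0, 0, 0, 0, 1],
])

```text
time_s: 3.4
eef_pos: [0.568, 0.0669, 0.275]
ee_rot: [-0.001, 0.031, 1.0, -0.0]
wrist_force: [-0.9, -0.6, 0.0]
grip_width: 0.0002
```

Emit:
jog_arm([
  [0, 0, 0, 0, 1],
  [0, 0, 0, 0, 1],
])

```text
time_s: 3.57
eef_pos: [0.5683, 0.0685, 0.2767]
ee_rot: [0.0, 0.031, 1.0, 0.0]
wrist_force: [0.7, -0.1, 0.0]
grip_width: -0.0001
```

```bash
python3 go.py .568 .067 .225
python3 - <<'E'
from h import *
for n,(x0,y0) in {'scene':(230,90),'top':(262,125)}.items():
    p=eyes.get_image(n); im=p['image'][y0:y0+160,x0:x0+160,::-1]
    cv2.imwrite(f'pics/{n}1.png',cv2.resize(im,None,fx=3.7,fy=3.7,interpolation=cv2.INTER_CUBIC))
E
```

```text
t 3.5667 pos [0.5683 0.0685 0.2767] F [ 0.7 -0.1  0. ] w -0.00013725948997847824 j [-0.26  0.38  0.08  1.65 -0.04  1.11  1.34]
tool delta cm [ 0.02 -0.16  5.17] y axis deg 86.50262706759395 want 86.3; tilt [ 3.e-04  8.e-04 -1.e+00]
```

View pics/scene1.png

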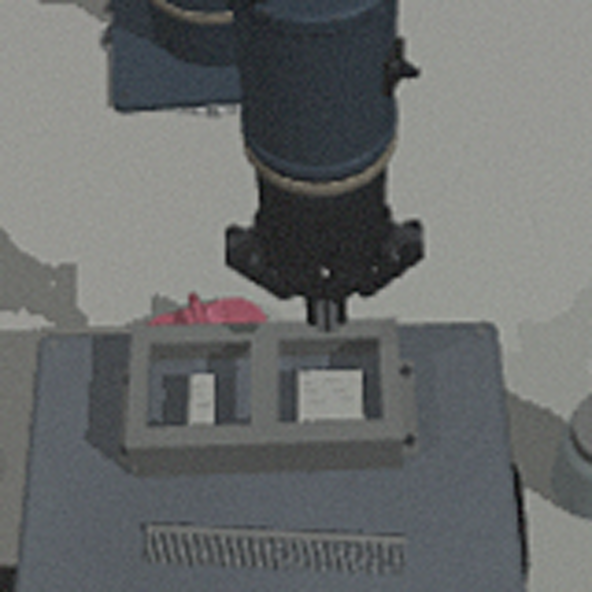

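View pics/top1.png

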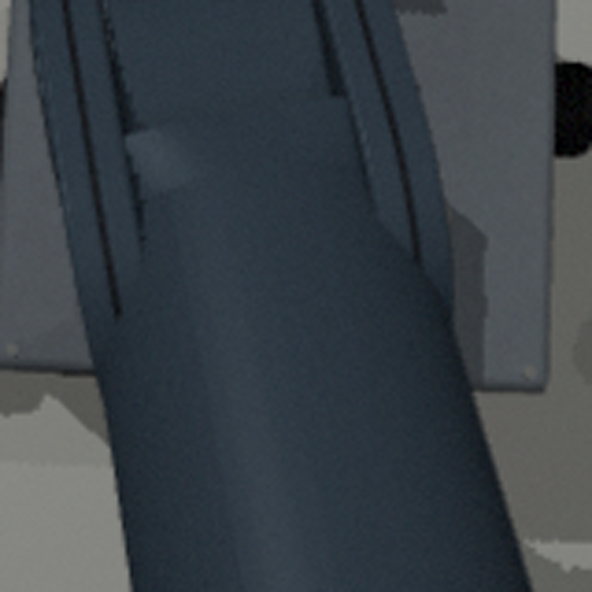

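Closed fingers hang over the fan window (scene crop tip at about (325,325)) and the wide knuckles are well above the guard. The levers are still up, so I descend.

Emit:
jog_arm([
  [0, -0.1, 1.6, 0, 1],
  [0, -0.05, 1.8, 0, 1],
  [0, 0, 1.8, 0, 1],
  [0, 0, 1.4, 0, 1],
  [0, 0, 0.8, 0, 1],
])

```text
time_s: 4.08
eef_pos: [0.5677, 0.0662, 0.2011]
ee_rot: [-0.001, 0.031, 1.0, -0.0]
wrist_force: [-0.4, -0.6, 0.3]
grip_width: -0.0001
```

Emit:
jog_arm([
  [0, 0, 0.2, 0, 1],
  [0, 0, 0, 0, 1],
])

```text
time_s: 4.25
eef_pos: [0.5683, 0.0659, 0.2004]
ee_rot: [-0.0, 0.031, 1.0, 0.0]
wrist_force: [1.2, 0.1, -0.5]
grip_width: 0.0001
```

```bash
python3 go.py .568 .067 .179
```

```text
t 4.25 pos [0.5683 0.0659 0.2004] F [ 1.2  0.1 -0.5] w 5.159820692845627e-05 j [-0.25  0.45  0.08  1.76 -0.04  0.93  1.35]
tool delta cm [0.04 0.1  2.14] y axis deg 86.43916756964083 want 86.3; tilt [-3.e-04  0.e+00 -1.e+00]
```

Emit:
jog_arm([
  [0, 0.05, 0.5, 0, 1],
  [0, 0.05, 0.5, 0, 1],
  [0, 0, 0.4, 0, 1],
  [0, 0, 0.3, 0, 1],
  [0, 0, 0, 0, 1],
])

```text
time_s: 4.67
eef_pos: [0.569, 0.0668, 0.1834]
ee_rot: [0.001, 0.031, 1.0, 0.0]
wrist_force: [0.1, 0.7, 1.1]
grip_width: -0.0002
```

Emit:
jog_arm([
  [0, 0, 0.2, 0, 1],
  [0, 0, 0, 0, 1],
])

```text
time_s: 4.83
eef_pos: [0.5691, 0.0668, 0.1817]
ee_rot: [0.001, 0.031, 1.0, 0.0]
wrist_force: [1.2, 1.4, 2.9]
grip_width: 0.0004
```

Emit:
jog_arm([
  [0, 0, 0.15, 0, 1],
  [0, 0, 0.15, 0, 1],
  [0, 0, 0, 0, 1],
])

```text
time_s: 5.08
eef_pos: [0.5692, 0.0667, 0.1787]
ee_rot: [0.001, 0.031, 1.0, 0.0]
wrist_force: [2.5, 0.4, 3.8]
grip_width: 0.0
```

Emit:
jog_arm([
  [0, 0, 0.15, 0, 1],
  [0, 0, 0.1, 0, 1],
  [0, 0, 0, 0, 1],
])

```text
time_s: 5.33
eef_pos: [0.5694, 0.0667, 0.1767]
ee_rot: [0.001, 0.031, 1.0, 0.0]
wrist_force: [1.0, -0.6, 7.0]
grip_width: -0.0001
```

Emit:
jog_arm([
  [0, 0, 0.15, 0, 1],
  [0, 0, 0.0, 0, 1],
])

```text
time_s: 5.5
eef_pos: [0.5695, 0.0667, 0.1761]
ee_rot: [0.002, 0.031, 1.0, 0.0]
wrist_force: [-1.7, -0.5, 16.9]
grip_width: 0.0001
```

Emit:
jog_arm([
  [0, 0, 0.15, 0, 1],
  [0, 0, 0.0, 0, 1],
])

```text
time_s: 5.67
eef_pos: [0.5697, 0.0667, 0.1756]
ee_rot: [0.002, 0.031, 1.0, 0.001]
wrist_force: [-4.1, -0.5, 27.2]
grip_width: -0.0002
```

The force climbs steeply to 27 N at z=0.176, so the fan lever is against its stop. I go straight up and check with a picture.

Emit:
jog_arm([
  [0, 0, -0.5, 0, 1],
  [0, 0, -1.2, 0, 1],
  [0, 0, -1.8, 0, 1],
  [0, 0, -1.8, 0, 1],
  [0, 0, -1.2, 0, 1],
])

```text
time_s: 6.08
eef_pos: [0.5681, 0.0664, 0.2389]
ee_rot: [-0.0, 0.031, 1.0, -0.0]
wrist_force: [-0.6, -0.3, 0.6]
grip_width: 0.0001
```

Emit:
jog_arm([
  [0, 0, -0.4, 0, 1],
  [0, 0, 0, 0, 1],
])

```text
time_s: 6.25
eef_pos: [0.5684, 0.0666, 0.2423]
ee_rot: [0.0, 0.031, 1.0, 0.0]
wrist_force: [0.9, -0.2, -0.1]
grip_width: 0.0001
```

```bash
python3 go.py .5625 -.0265 .243
python3 - <<'E'
from h import *
for n,(x0,y0) in {'scene':(230,140)}.items():
    p=eyes.get_image(n); im=p['image'][y0:y0+112,x0:x0+150,::-1]
    cv2.imwrite(f'pics/{n}2.png',cv2.resize(im,None,fx=5,fy=5,interpolation=cv2.INTER_CUBIC))
E
```

```text
t 6.25 pos [0.5684 0.0666 0.2423] F [ 0.9 -0.2 -0.1] w 0.00012103006593558648 j [-0.25  0.41  0.08  1.7  -0.04  1.03  1.35]
tool delta cm [ 0.01 -9.32 -0.07] y axis deg 86.4109338847915 want 86.3; tilt [ 7.e-04  1.e-04 -1.e+00]
```

View pics/scene2.png

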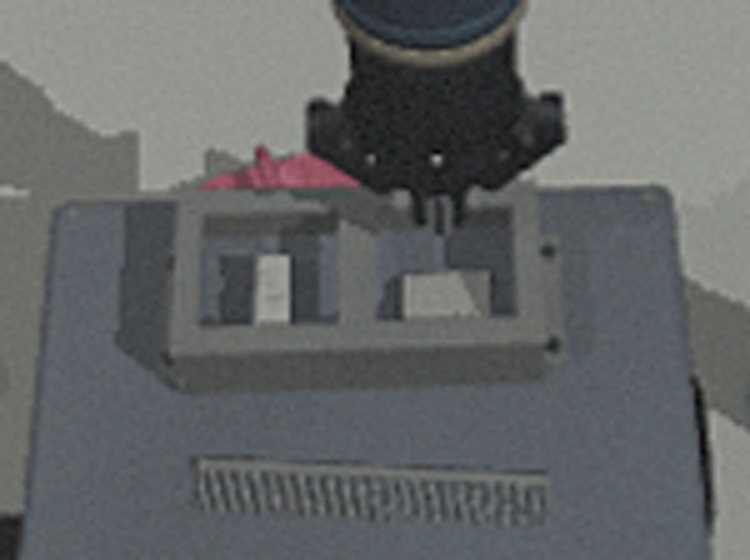

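The fan paddle's front edge dropped from crop row 250 to about 273, while the heat paddle is unchanged at row 254. I compare this with the predicted rows for each angle.

```bash
cat > chk.py <<'E'
from h import *
p=eyes.get_image('scene'); q=np.array([.5682,.0205,-.064]); c,s=np.cos(q[2]),np.sin(q[2])
for nm,y in (('fan',.047),('heat',-.047)):
  for a in (0,.2,.27,.32):
    out=[]
    for L in (.062,):
        x=.045-L*np.cos(a); z=.190-L*np.sin(a)
        P=(proj(p,[q[0]+c*x-s*y,q[1]+s*x+c*y,z])[0]-(230,140)+.5)*5-.5; out.append(np.round(P,1))
    print(nm,a,out)
E
python3 chk.py
```

```text
fan 0 [array([445.9, 249.1])]
fan 0.2 [array([446.4, 262.6])]
fan 0.27 [array([446.5, 268. ])]
fan 0.32 [array([446.7, 272.1])]
heat 0 [array([273.8, 254.3])]
heat 0.2 [array([276. , 267.7])]
heat 0.27 [array([276.7, 273.1])]
heat 0.32 [array([277.2, 277.2])]
```

Emit:
jog_arm([
  [0, -1.2, 0, 0, 1],
  [0, -2.0, 0, 0, 1],
  [0, -2.3, 0, 0, 1],
  [0, -1.8, 0, 0, 1],
  [0, -1.2, 0, 0, 1],
])

```text
time_s: 6.77
eef_pos: [0.5622, -0.0216, 0.2409]
ee_rot: [-0.001, 0.033, 0.999, -0.001]
wrist_force: [-0.1, 0.1, -1.1]
grip_width: 0.0004
```

Emit:
jog_arm([
  [0, -0.6, 0, 0, 1],
  [0, 0, 0, 0, 1],
  [0, 0, 0, 0, 1],
])

```text
time_s: 7.02
eef_pos: [0.5627, -0.0237, 0.2415]
ee_rot: [-0.0, 0.031, 1.0, 0.0]
wrist_force: [0.1, 0.6, -0.3]
grip_width: -0.0
```

```bash
python3 go.py .562 -.0265 .2
```

```text
t 7.0167 pos [ 0.5627 -0.0237  0.2415] F [ 0.1  0.6 -0.3] w -4.408299083532221e-05 j [-0.11  0.4   0.1   1.73 -0.05  1.02  1.51]
tool delta cm [ 0.05 -0.28  4.15] y axis deg 86.42224383064706 want 86.3; tilt [-5.e-04  5.e-04 -1.e+00]
```

The fan edge matches 0.32 rad. Now the heat lever.

Emit:
jog_arm([
  [0, -0.2, 0.5, 0, 1],
  [0, -0.1, 1.2, 0, 1],
  [0, 0, 1.2, 0, 1],
  [0, 0, 0.8, 0, 1],
  [0, 0, 0.4, 0, 1],
])

```text
time_s: 7.43
eef_pos: [0.562, -0.0262, 0.1994]
ee_rot: [-0.001, 0.031, 1.0, 0.0]
wrist_force: [-0.4, -0.5, -0.6]
grip_width: -0.0002
```

Emit:
jog_arm([
  [0, 0, 0, 0, 1],
])

```text
time_s: 7.52
eef_pos: [0.5621, -0.0265, 0.1998]
ee_rot: [-0.001, 0.031, 1.0, 0.0]
wrist_force: [0.6, -0.6, 0.3]
grip_width: 0.0003
```

```bash
python3 go.py .563 -.0265 .179
```

```text
t 7.5167 pos [ 0.5621 -0.0265  0.1998] F [ 0.6 -0.6  0.3] w 0.0003244034564891071 j [-0.1   0.44  0.09  1.78 -0.05  0.92  1.52]
tool delta cm [-0.1   0.01  2.08] y axis deg 86.47727732464683 want 86.3; tilt [-1.7e-03  2.0e-04 -1.0e+00]
```

Emit:
jog_arm([
  [0, 0, 0.5, 0, 1],
  [0, 0, 0.5, 0, 1],
  [0, 0, 0.4, 0, 1],
  [0, 0, 0.4, 0, 1],
  [0, 0, 0.2, 0, 1],
])

```text
time_s: 7.93
eef_pos: [0.5633, -0.0271, 0.1811]
ee_rot: [0.001, 0.031, 1.0, 0.0]
wrist_force: [0.8, -0.3, 5.7]
grip_width: -0.0003
```

Emit:
jog_arm([
  [0, 0, 0.15, 0, 1],
  [0, 0, 0.15, 0, 1],
  [0, 0, 0, 0, 1],
])

```text
time_s: 8.18
eef_pos: [0.5637, -0.0271, 0.1783]
ee_rot: [0.001, 0.031, 1.0, 0.0]
wrist_force: [1.3, 0.5, 4.0]
grip_width: 0.0002
```

Emit:
jog_arm([
  [0, 0, 0.15, 0, 1],
  [0, 0, 0, 0, 1],
])

```text
time_s: 8.35
eef_pos: [0.5638, -0.0271, 0.177]
ee_rot: [0.002, 0.031, 1.0, 0.0]
wrist_force: [2.7, 0.5, 5.5]
grip_width: -0.0004
```

Emit:
jog_arm([
  [0, 0, 0.15, 0, 1],
  [0, 0, 0, 0, 1],
])

```text
time_s: 8.52
eef_pos: [0.564, -0.0272, 0.1763]
ee_rot: [0.002, 0.031, 1.0, 0.0]
wrist_force: [-0.2, -0.1, 13.4]
grip_width: -0.0001
```

Emit:
jog_arm([
  [0, 0, 0.15, 0, 1],
  [0, 0, 0, 0, 1],
])

```text
time_s: 8.68
eef_pos: [0.5642, -0.0272, 0.1758]
ee_rot: [0.002, 0.031, 1.0, 0.0]
wrist_force: [-3.3, 1.0, 23.1]
grip_width: 0.0001
```

Emit:
jog_arm([
  [0, 0, 0.1, 0, 1],
  [0, 0, 0, 0, 1],
])

```text
time_s: 8.85
eef_pos: [0.5643, -0.0272, 0.1755]
ee_rot: [0.003, 0.031, 1.0, 0.0]
wrist_force: [-5.3, 1.7, 30.2]
grip_width: -0.0001
```

Same stop signature (30 N at z=0.1755). I withdraw straight up.

Emit:
jog_arm([
  [0, 0, -0.5, 0, 1],
  [0, 0, -1.2, 0, 1],
  [0, 0, -1.8, 0, 1],
  [0, 0, -2.5, 0, 1],
  [0, 0, -2.5, 0, 1],
])

```text
time_s: 9.27
eef_pos: [0.5618, -0.0273, 0.2576]
ee_rot: [-0.001, 0.031, 1.0, -0.0]
wrist_force: [0.9, -1.0, 0.5]
grip_width: -0.0
```

Emit:
jog_arm([
  [0, 0, -2.5, 0, 1],
  [0, 0, -2.0, 0, 1],
  [0, 0, -1.2, 0, 1],
  [0, 0, -0.5, 0, 1],
  [0, 0, 0, 0, 1],
])

```text
time_s: 9.68
eef_pos: [0.5628, -0.0273, 0.32]
ee_rot: [0.001, 0.031, 1.0, 0.0]
wrist_force: [0.2, 0.3, -0.7]
grip_width: 0.0003
```

Emit:
jog_arm([
  [0, 0, 0, 0, 1],
  [0, 0, 0, 0, 1],
  [0, 0, 0, 0, 1],
])

```text
time_s: 9.93
eef_pos: [0.562, -0.0272, 0.3181]
ee_rot: [-0.001, 0.031, 1.0, -0.0]
wrist_force: [-0.6, -0.2, -0.5]
grip_width: 0.0004
```

```bash
python3 go.py .563 -.0265 .3
python3 - <<'E'
from h import *
p=eyes.get_image('scene'); im=p['image'][140:252,230:380,::-1]
cv2.imwrite('pics/scene3.png',cv2.resize(im,None,fx=5,fy=5,interpolation=cv2.INTER_CUBIC))
cv2.imwrite('pics/scene3f.png',p['image'][:,:,::-1])
for t,z in [('comb',.167),('jar',.1),('ball',.036),('brush',.03)]:
    for r in finder.find_in(p,t)[:1]: print(t,np.round(r['xy'],1),round(r['confidence'],2),np.round(atz(p,r['xy'],z),3))
E
```

```text
t 9.9333 pos [ 0.562  -0.0272  0.3181] F [-0.6 -0.2 -0.5] w 0.0003715972710594888 j [-0.11  0.34  0.11  1.6  -0.04  1.2   1.51]
tool delta cm [-0.1   0.07  1.81] y axis deg 86.4160728574338 want 86.3; tilt [-2.1e-03 -1.0e-04 -1.0e+00]
comb [298.  237.3] 0.85 [0.68  0.003 0.167]
jar [393. 211.] 0.92 [0.595 0.281 0.1  ]
ball [207.3 217.6] 0.76 [ 0.529 -0.279  0.036]
brush [288.2 172.3] 0.51 [ 0.381 -0.022  0.03 ]
```

View pics/scene3.png

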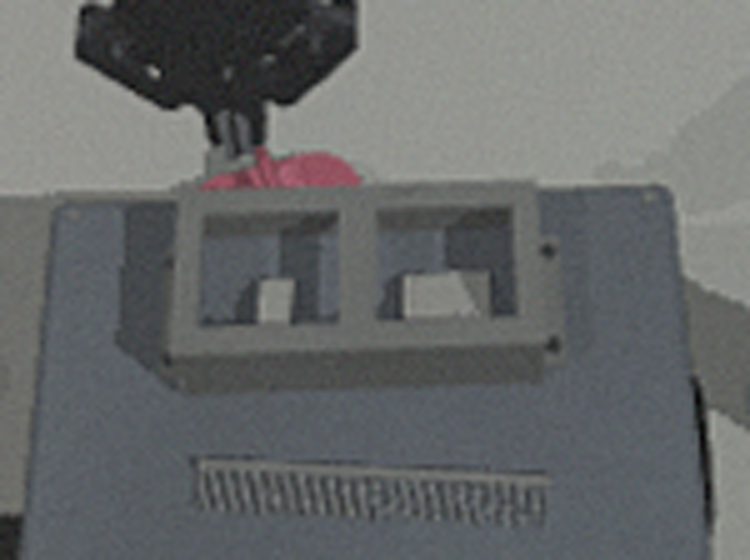

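Heat edge is at about row 278 (0.32 rad predicts 277) and fan edge at about 272 (0.32 predicts 272). Both levers are down, the bystanders look unmoved and the hand is clear.

```bash
python3 -c "
from h import *
print(order.job_done())"
```

```text
the job is handed in; nothing more can be done
None
```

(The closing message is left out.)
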